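# Switch the staging yard's key bank over to the locomotive's track

## Robot

A 6-joint arm with a two-finger parallel gripper is mounted at the origin on a cart in front of the work surface, level with it; the furniture and walls round the work are solid. World frame = base frame: x ahead of the robot, y to its left, z up, the work surface at z = 0. Lengths are in m, angles in rad, forces in N, time in s.
With the tool pointing down it reaches from about 0.25 to 0.725 m from the base axis. Payload 4 kg.
Tool frame: the origin (TCP) lies midway between the tips of the shut fingers; the grasp point (between the pads) lies bot.pinch_z behind it (bot.pinch_z is the distance from the TCP to the grasp point, in m); z points along the fingers, y is the line along which they close (so a half turn about z gives the same grasp; the last joint's range is limited). The gripper opens to 85 mm and grips with 20 to 120 N. Pads are 22 mm wide; open, the fingers measure 114 mm over their backs; the gripper's body (76 mm by 85 mm) begins 54 mm behind the grasp point. The pads swing forward as they close: fully open they stand 13 mm farther back than shut.
Start: joints at [1.175, 0.241, 0.005, 1.335, 0, 1.571], TCP at [0.193, 0.461, 0.231] pointing down, gripper open.
Joint ranges: [-2.72, 2.72], [-1.05, 1.87], [-1.09, 1.28], [-1.99, 2.15], [-1.42, 1.44], [-3.14, 3.14]. Speed limits (rad/s): [2.79, 2.79, 3.14, 3.14, 3.14, 3.14].

## Interface

Orientations are given as a unit quaternion [x, y, z, w].
In Python, from workcell import bot gives the robot as it stands.
- The arm moves only by the shell command python3 jog.py 'ROWS'. ROWS is a JSON list of rows, 1 to 10 of them, each an object with the fields wx, wy, wz (a rotation vector in shares of 2 pi rad (1.0 is 2 pi rad)), dx, dy, dz (the shift in shares of 1 m (1.0 is 1 m)), jaw (the finger opening in m); a field left out counts as zero (the opening has to be given); each row is the pose to reach, as a shift and turn from the pose commanded when the command began, along the tool's axes at that moment; what a row does not reach only later rows make up. A row lasts 1/8 s, in which the tool goes at most 0.0625 m and 0.188 rad, less where a joint would pass 70% of its speed; a pose out of reach is approached as far as the arm can. The fingers move at their own pace and stop on an object; the grip force is fixed at half the most. Time passes only in rows, so rows that do not move let the fingers close. It prints the time, the measured TCP pose, the force, the opening and the grip force at its end. No shift or turn number may pass 1 either way. Input that does not fit is refused with a message, and nothing moves.
- bot.get_obs(): the state, without advancing time (a new reading comes with each control period).
- bot.camera(name): name is "scene" or "top"; returns the picture (384x512x3 uint8, red, green, blue); there is no depth.
- bot.calibration(name): a dict with "mtx" (3x3 intrinsics, pixels), "R" (3x3) and "t" (3): a world point X has camera coordinates R X + t. Camera axes: x right, y down, z forward; pixel columns grow to the right and rows downward; lengths in m; the calibration is good to about 2 mm. A picture is of the moment at which its call begins. calibration takes no time and is no camera call.
- bot.job_done(): hands the job in; it is judged then, once.
The state is a dict: "clock": time; "joint_pos": joint angles; "joint_vel": joint speeds; "tau": joint torques, N m; "eef_pos": TCP position; "tool_rot": TCP orientation; "ft_force": force on the tool from outside, world axes, zero at the start; "ft_torque": the same for the moment, N m; "grip_width": finger opening in m; "grasp_force": force on a finger pad.
Only numpy, scipy, OpenCV 4.12 (cv2) and the standard library are available. Lean on these libraries where they do the work, as an engineer would, in place of code of your own. Each camera call takes 0.05 s, during which the arm holds its last target. There are 200 camera calls.

## Task

Feed the track on which the locomotive stands. Lift the clear dust cover straight up off the key box by its black bar and set it down gently and upright on the open grass to the left of the yard, then press the key in line with the locomotive's track, by feel and without force, until it stays down by itself and the key that was down has popped up. Press no other key and leave the rolling stock where it stands.

Things in the scene. Friction and masses are not known exactly. Their poses are not given: they have to be found in the camera images.
- yard: the staging yard, fixed: a low black and grey key box, behind it a plywood board with four parallel model tracks 48 mm apart, rail tops 16 mm up, red buffer stops. Origin: centre of the box's underside, on the layout; x along the tracks, away from the robot, y across. Plinth 92 x 216 mm, 28 high. Board x = 46 to 285 mm, 9 high; vehicles beyond x = 75 mm, up to 72 mm high.
- yard_deck (a point): centre of the key box's dark deck plate, 46 mm above the layout. The box's body, 76 x 200 mm, rises to it from the plinth's ledge at 28 mm. Four alike white keys stand across it, in slots at y = +72, +24, -24, -72 mm, x = 0, each in line with one track and feeding that track. A sprung latch bar inside interlocks them: one key is held down, and pushing another home releases it.
- dust_cover: clear plastic cover over the key box, 84 x 208 mm, open below, walls 2.5 mm, roof top 47 mm above the skirt's lower edge, 100 to 200 g. Origin: centre of that lower edge; z up, y along it. It sits on the ledge (origin 28 mm up), nested 18 mm deep with 1.5 mm play, gripped by a sprung stud in each end: pulling it up takes about 4 N beyond its weight for the first 10 mm. It jams if turned.
- cover_handle (a point): grip point on the cover's black bar (12 mm thick in x, 60 mm long in y, 27 mm high, on the middle of the roof): at its centre, 23 mm above the roof, 4 mm below the bar's top, 70 mm above the skirt's lower edge. Pinch it across x; fingertips not more than 21 mm below this point. The grass to the left of the yard is flat; the model tracks beyond it stand 6 mm high.
- key_a: a white key, cap 30 mm (x) by 20 mm (y), thin dark line on its top. All four look alike; which slot each has is drawn anew, so read it from the pose. Origin: on the key's axis, 22 mm below its top face, moving with it; z up, x along the track. Up, it stands 22 mm over the deck; held down, 5 to 13 mm.
- key_b: another of the four alike white keys; size, origin and axes as key_a
- key_c: another of the four alike white keys; size, origin and axes as key_a
- key_d: another of the four alike white keys; size, origin and axes as key_a
- press_a (a joint): how far key_a is pressed, m: 0 up; 0.009 to 0.017 held by the latch. The catching depth varies from box to box within this, alike for its four keys, and cannot be seen. Pushing takes 2 N, rising to 4 to 6 N on the latch; the old key jumps up, then this one is caught and the force drops to 3 N; 1 mm deeper is its stop, on hard rubber (20 N per mm).
- press_b (a joint): how far key_b is pressed, m, as press_a. Press slowly (about 10 mm/s) and by feel until the stop is felt, 8 to 12 N in all, then let go; over 18 N harms a key. Let go before it is caught, it springs up and no key may be held: then press again.
- press_c (a joint): how far key_c is pressed, m, as press_a
- press_d (a joint): how far key_d is pressed, m, as press_a
- loco: the locomotive: dark brown model switcher engine with a low hood and a light cab roof, 175 x 30 x 53 mm, on one of the four tracks. Origin: centre of its underside; x along it.
- boxcar_red: model boxcar, red-brown, closed, 169 x 38 x 54 mm, on another track. Origin: centre of its underside; x along it.
- boxcar_green: model boxcar, green, closed, 169 x 38 x 54 mm, on another track. Origin and axes likewise.
- tankcar: model tank car, black barrel, 151 x 35 x 56 mm, on another track. Origin and axes likewise.

How it is judged:
By the outcome, as a careful person would: the job done as asked, in the order asked, and still so for the second after the job is handed in, with the robot touching nothing.
It also fails if it takes over 45 s, if anything falls off the work surface, if the arm or the gripper's body presses on something with over 40 N, if the wrist force passes 120 N, or if a joint passes its speed limit or range.

## Working session

There is one attempt and no reset: what is moved stays moved. The work goes in short steps, Python scripts to look and compute and a shell command to move; the robot and the scene stay as the last step left them, time stands still between calls to the robot, and variables do not carry over. Pictures are saved under pics/ and viewed, at most 10 in all, crops included, and the job is handed in when it is done.

```bash
ls; mkdir -p pics
python3 - <<'E'
from workcell import bot
import cv2
print(bot.get_obs(), bot.pinch_z)
for n in("scene","top"):
    im=bot.camera(n); cv2.imwrite(f"pics/{n}0.png",cv2.resize(im[:,:,::-1],None,fx=1.5,fy=1.5,interpolation=cv2.INTER_CUBIC))
    c=bot.calibration(n); print(n,c['mtx'].tolist(),(-c['R'].T@c['t']).tolist(),c['R'].tolist())
E
```

```text
jog.py
pics
workcell.py
{'clock': 0.0, 'joint_pos': array([ 1.17498721e+00,  2.41438423e-01,  3.72128869e-03,  1.33522099e+00,
       -2.67957471e-06,  1.57080504e+00]), 'joint_vel': array([ 0.00107258,  0.00078402,  0.00013485,  0.00016817, -0.00114656,
        0.00197431]), 'tau': array([-1.62835811e-03, -3.72319973e+01,  2.52406991e+01,  1.69805204e-02,
       -6.02596424e-05,  9.53655331e-06]), 'eef_pos': array([0.19253041, 0.46074918, 0.23039915]), 'tool_rot': array([ 1.96619382e-01,  9.80479307e-01, -1.05026146e-03, -2.09237096e-04]), 'ft_force': array([-0.37250237, -1.17320175,  0.22300415]), 'ft_torque': array([-0.01155338,  0.00074617, -0.0240168 ]), 'grasp_force': 0.0, 'grip_width': 0.08513264985639504} 0.0187
scene [[447.3025799534461, 0.0, 263.6169690229597], [0.0, 447.3025799534461, 189.68008513111235], [0.0, 0.0, 1.0]] [0.21869748846822679, -0.6055495265541502, 0.4735102770401682] [[0.8326736567836998, -0.5537402422715629, -0.005130827174251579], [-0.2553558590722374, -0.3757308326062015, -0.890853369902438], [0.49137355091207424, 0.7431003199555775, -0.45426198162071385]]
top [[386.51146363393434, 0.0, 258.6790963836628], [0.0, 386.51146363393434, 188.51660944159033], [0.0, 0.0, 1.0]] [0.4455673171965964, 0.056072280588850894, 0.9247516218590144] [[-0.1512937636041395, -0.9884874107958164, -0.0016839811987576522], [-0.9631022055211046, 0.14779159276370438, -0.22492618084329674], [0.22258557638553048, -0.03240808242630808, -0.9743743517655679]]
```

View pics/scene0.png

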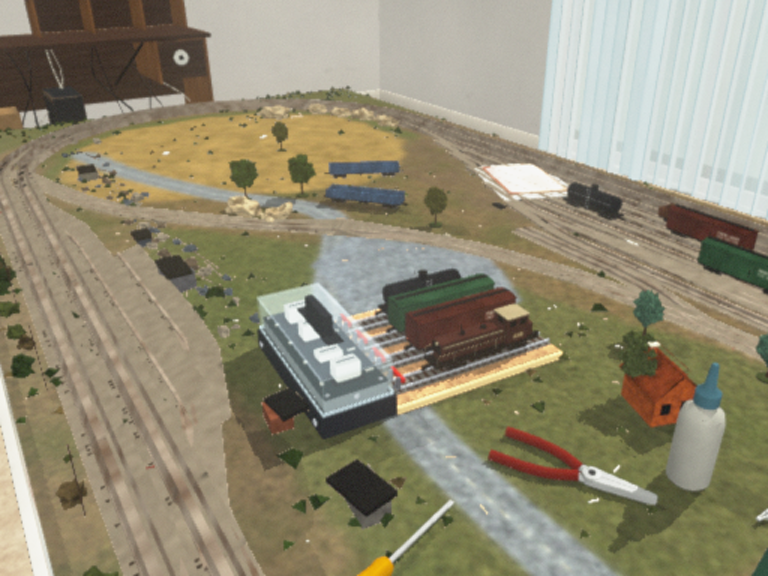

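View pics/top0.png

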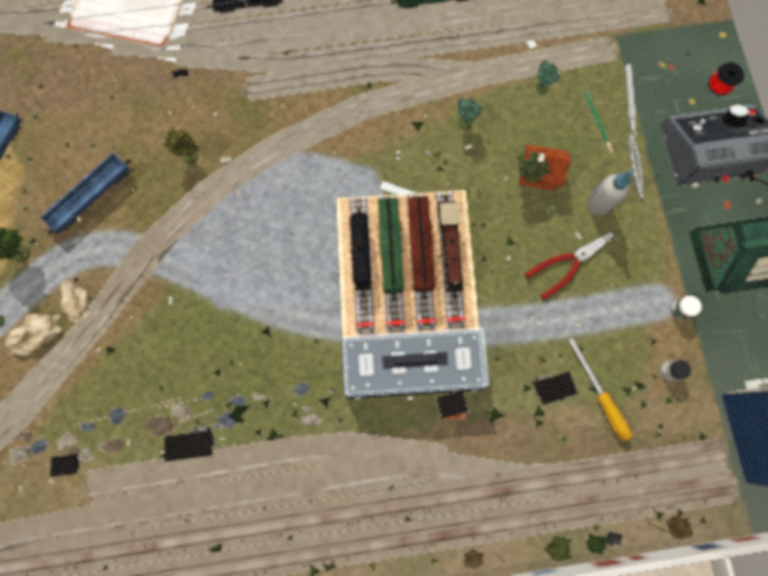

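The top view shows the box at about (415,362) in the 1.5x picture, with the bar at (415,360). The tracks from left to right hold the tank car, green boxcar, red boxcar and locomotive, so the locomotive is on the right-most track (y=-72). The open grass is on the left, around (250,350). I'll zoom in to measure.

```bash
cat > h.py <<'E'
from workcell import bot
import numpy as np, cv2
def px2w(n,u,v,z):
    c=bot.calibration(n); R,t,K=map(np.array,(c['R'],c['t'],c['mtx']))
    o=-R.T@t; d=R.T@np.linalg.inv(K)@np.array([u,v,1.]); return o+d*(z-o[2])/d[2]
def w2px(n,X):
    c=bot.calibration(n); p=np.array(c['mtx'])@(np.array(c['R'])@np.array(X)+c['t']); return p[:2]/p[2]
def crop(n,x0,y0,w,h,f,out):
    im=bot.camera(n)[y0:y0+h,x0:x0+w,::-1]; cv2.imwrite(out,cv2.resize(im,None,fx=f,fy=f,interpolation=cv2.INTER_CUBIC))
E
python3 -c "
from h import *
crop('top',210,120,130,145,4.1,'pics/t1.png')
crop('scene',165,175,215,125,3.7,'pics/s1.png')"
```

```text
(no output)
```

View pics/t1.png

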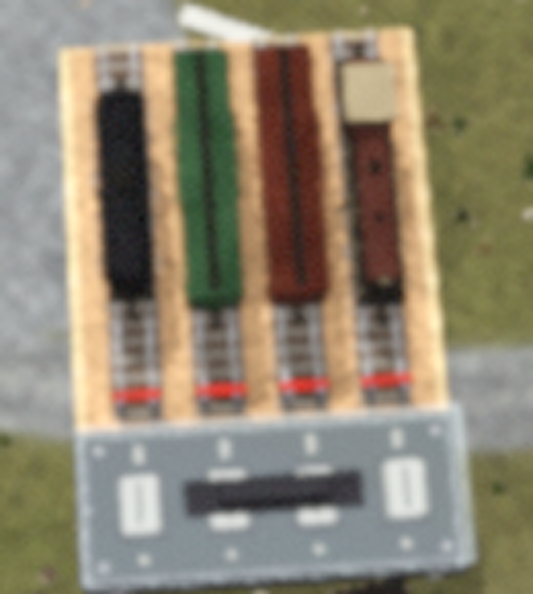

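View pics/s1.png

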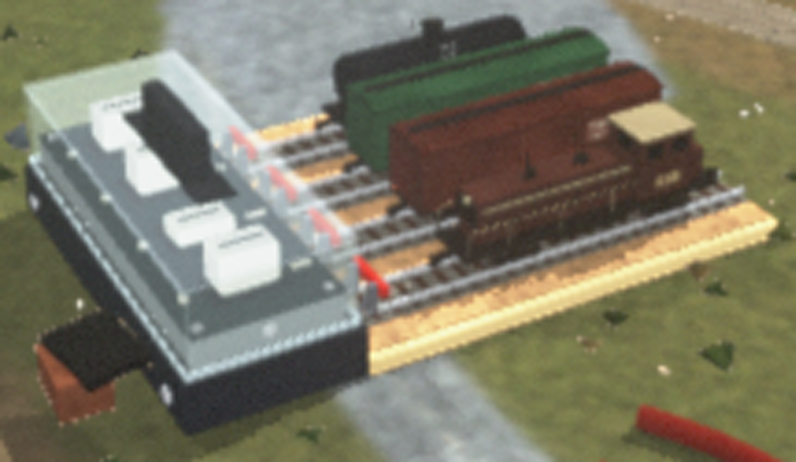

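The crops show the loco's track is right-most in top, nearest in scene. Its key is at t1 (405,488) and is up. The third key (y=-24) is the one held down. The bar runs from t1 (186,499) to (361,488). Next I'll fit the yard pose.

```bash
cat > fit.py <<'E'
from h import *
from scipy.optimize import least_squares
T=lambda a,b:('top',210+a/4.1-.38,120+b/4.1-.38); S=lambda a,b:('scene',165+a/3.7-.36,175+b/3.7-.36)
P=[(T(140,504),(0,.072,.068)),(T(405,488),(0,-.072,.068)),(T(186,498),(0,.030,.102)),(T(361,488),(0,-.030,.102)),
 (S(241,246),(0,-.072,.068)),(S(188,432),(-.046,-.108,0)),(S(370,376),(.046,-.108,0))]
def res(p):
    c,s=np.cos(p[2]),np.sin(p[2]); r=[]
    for (n,u,v),X in P: r+=list(w2px(n,[p[0]+c*X[0]-s*X[1],p[1]+s*X[0]+c*X[1],X[2]])-[u,v])
    return r
f=least_squares(res,[.4,0,0],loss='soft_l1'); p=f.x; print(p,np.round(f.fun,1))
c,s=np.cos(p[2]),np.sin(p[2]); W=lambda x,y:(p[0]+c*x-s*y,p[1]+s*x+c*y)
print('key',W(0,-.072))
for y in(.18,.2,.22,.24,.26):
    for x in (-.05,0,.05):
        q=W(x,y); print(x,y,np.round(q,3),np.hypot(*q),(w2px('top',[*q,0])*1.5).round())
for u,v in((60,47),(413,28)): print(px2w(*T(u,v),.009))
o=bot.get_obs()
from scipy.spatial.transform import Rotation as Ro
print(Ro.from_quat(o['tool_rot']).as_matrix().round(3))
E
python3 fit.py
```

```text
[ 0.51803158  0.0091552  -0.08927995] [-1.   0.6 -0.5  0.4  6.9 -0.6 -7.5  0.1  0.4 -1.  -0.4  3.1  0.9  0.7]
key (np.float64(0.511611962223827), np.float64(-0.0625580414585298))
-0.05 0.18 [0.484 0.193] 0.5212829395763838 [299. 405.]
0 0.18 [0.534 0.188] 0.5663489297895276 [298. 373.]
0.05 0.18 [0.584 0.184] 0.6121816049621963 [297. 341.]
-0.05 0.2 [0.486 0.213] 0.5306111466536361 [286. 406.]
0 0.2 [0.536 0.208] 0.5749464289248467 [285. 374.]
0.05 0.2 [0.586 0.204] 0.6201440182036598 [284. 342.]
-0.05 0.22 [0.488 0.233] 0.5405187090312203 [273. 407.]
0 0.22 [0.538 0.228] 0.584102458472077 [272. 374.]
0.05 0.22 [0.587 0.224] 0.6286420994281816 [272. 343.]
-0.05 0.24 [0.49  0.253] 0.5509743738800087 [260. 408.]
0 0.24 [0.539 0.248] 0.5937911820268258 [260. 375.]
0.05 0.24 [0.589 0.244] 0.6376544323010406 [259. 344.]
-0.05 0.26 [0.491 0.273] 0.5619475478478024 [247. 408.]
0 0.26 [0.541 0.268] 0.6039869648531379 [247. 376.]
0.05 0.26 [0.591 0.264] 0.64715953279918 [247. 344.]
[0.81464302 0.08884716 0.009     ]
[ 0.79393837 -0.12765918  0.009     ]
[[-0.923  0.386 -0.001]
 [ 0.386  0.923 -0.001]
 [-0.    -0.001 -1.   ]]
```

```bash
cat > plan.py <<'E'
# usage: plan.py x y z yaw(of tool y axis)  -> rotvec & shift in tool axes
import sys; from h import *; from scipy.spatial.transform import Rotation as Ro
x,y,z,a=map(float,sys.argv[1:5]); o=bot.get_obs(); R=Ro.from_quat(o['tool_rot'])
Y=np.array([np.cos(a),np.sin(a),0]); Z=np.array([0,0,-1.]); T=Ro.from_matrix(np.c_[np.cross(Y,Z),Y,Z])
d=np.array([x,y,z])-o['eef_pos']
print('rot',(R.inv()*T).as_rotvec().round(4),'shift',R.inv().apply(d).round(4),'pos',o['eef_pos'].round(4),'f',o['ft_force'].round(2))
E
python3 plan.py 0.518 0.009 0.15 -0.089
python3 - <<'E'
from h import *
p=[.518,.0092,-.0893]; c,s=np.cos(p[2]),np.sin(p[2]); W=lambda x,y:(p[0]+c*x-s*y,p[1]+s*x+c*y,0)
im=np.ascontiguousarray(bot.camera('top')[170:300,90:270,::-1]); f=4.4; im=cv2.resize(im,None,fx=f,fy=f,interpolation=cv2.INTER_CUBIC)
for cx,cy,col in((.025,.25,(0,0,255)),(0.01,.245,(255,255,0))):
    q=np.array([(w2px('top',W(cx+a*.042,cy+b*.104))-[90,170])*f for a,b in((-1,-1),(1,-1),(1,1),(-1,1))],int); cv2.polylines(im,[q],True,col,1)
    print(W(cx,cy))
cv2.imwrite('pics/g.png',im)
E
```

```text
rot [-1.100e-03  8.000e-04  1.264e+00] shift [-0.4745 -0.2915  0.0811] pos [0.1926 0.461  0.2307] f [-0.88  0.39 -0.07]
(np.float64(0.5651957251799707), np.float64(0.2559743169876814), 0)
(np.float64(0.5498095873186195), np.float64(0.2523319603725909), 0)
```

View pics/g.png

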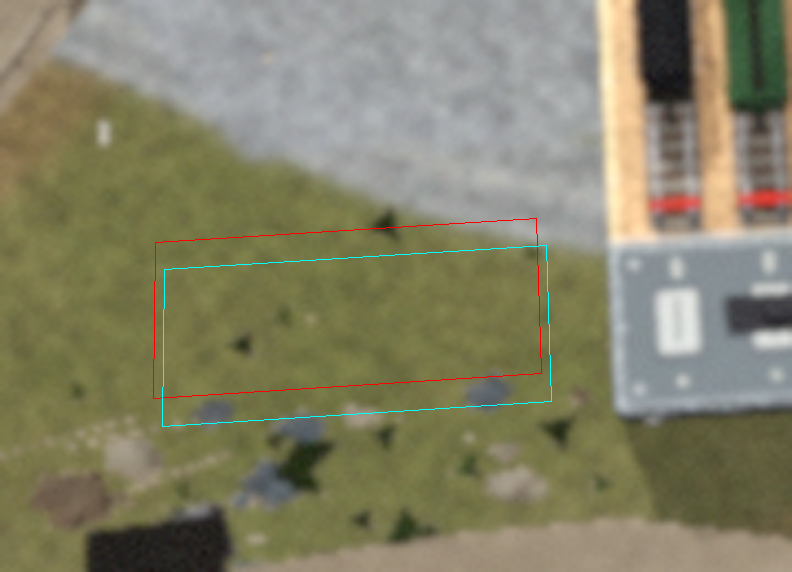

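The red footprint lies on flat grass apart from its right corner, at the edge of the gravel near (537,220). I'll aim slightly farther left, at world (0.563, 0.266). Now I'll move above the bar.

Units first: turns go in shares of 2 pi rad. So 1.264 rad is 0.2012.

```bash
python3 jog.py '[{"wz":0.0159,"dx":-0.03,"dy":-0.02,"dz":0.005,"jaw":0.05},{"wz":0.0398,"dx":-0.08,"dy":-0.05,"dz":0.015,"jaw":0.05},{"wz":0.0637,"dx":-0.13,"dy":-0.08,"dz":0.025,"jaw":0.05},{"wz":0.0891,"dx":-0.18,"dy":-0.11,"dz":0.03,"jaw":0.05},{"wz":0.1146,"dx":-0.23,"dy":-0.14,"dz":0.04,"jaw":0.05},{"wz":0.1401,"dx":-0.28,"dy":-0.17,"dz":0.05,"jaw":0.05},{"wz":0.1639,"dx":-0.33,"dy":-0.2,"dz":0.06,"jaw":0.05},{"wz":0.1846,"dx":-0.38,"dy":-0.23,"dz":0.07,"jaw":0.05},{"wz":0.2012,"dx":-0.43,"dy":-0.265,"dz":0.08,"jaw":0.05},{"wx":-0.0002,"wy":0.0002,"wz":0.2012,"dx":-0.4745,"dy":-0.2915,"dz":0.081,"jaw":0.05}]' && python3 jog.py '[{"jaw":0.05},{"jaw":0.05}]'; python3 plan.py 0.518 0.009 0.080 -0.089; python3 -c "
from h import *
crop('top',230,180,120,100,6,'pics/t2.png')"
```

```text
clock: 1.5
eef_pos: [0.5185, 0.0073, 0.1494]
tool_rot: [0.738, 0.674, 0.0, -0.001]
ft_force: [1.1, 1.3, -0.2]
grip_width: 0.05
grasp_force: 0.0
clock: 1.75
eef_pos: [0.5176, 0.0095, 0.1499]
tool_rot: [0.738, 0.675, 0.0, -0.001]
ft_force: [0.1, 0.7, 0.2]
grip_width: 0.0498
grasp_force: 0.0
rot [-0.0012 -0.0016 -0.0006] shift [-0.0005  0.0005  0.0699] pos [0.5176 0.0095 0.1499] f [0.07 0.67 0.21]
```

View pics/t2.png

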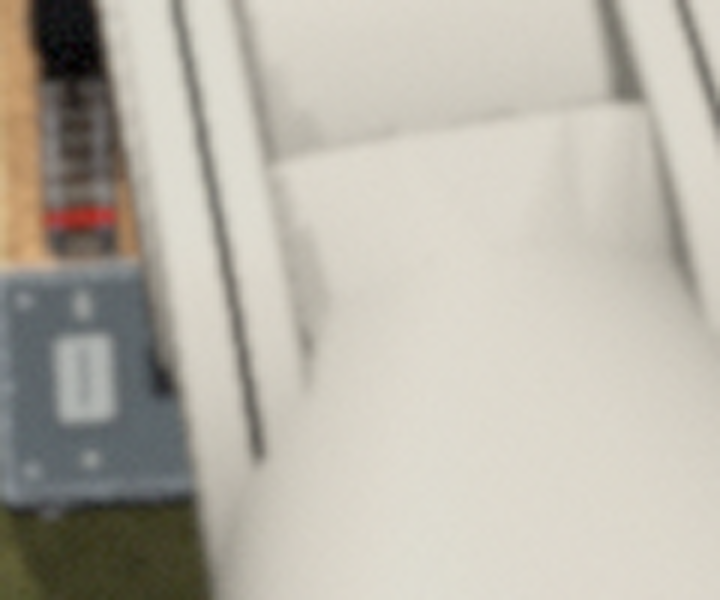

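The arm hides the bar in this view, as expected. I'll descend and close on the bar.

```bash
python3 jog.py '[{"dz":0.02,"jaw":0.05},{"dz":0.042,"jaw":0.05},{"dz":0.058,"jaw":0.05},{"dz":0.066,"jaw":0.05},{"dz":0.07,"jaw":0.05},{"dz":0.07,"jaw":0.05}]'; python3 -c "
from h import *
crop('scene',165,120,215,180,3.4,'pics/s2.png')"
```

```text
clock: 2.55
eef_pos: [0.5183, 0.0099, 0.0806]
tool_rot: [0.738, 0.675, 0.001, -0.0]
ft_force: [0.5, 0.1, -0.3]
grip_width: 0.0503
grasp_force: 0.0
```

View pics/s2.png

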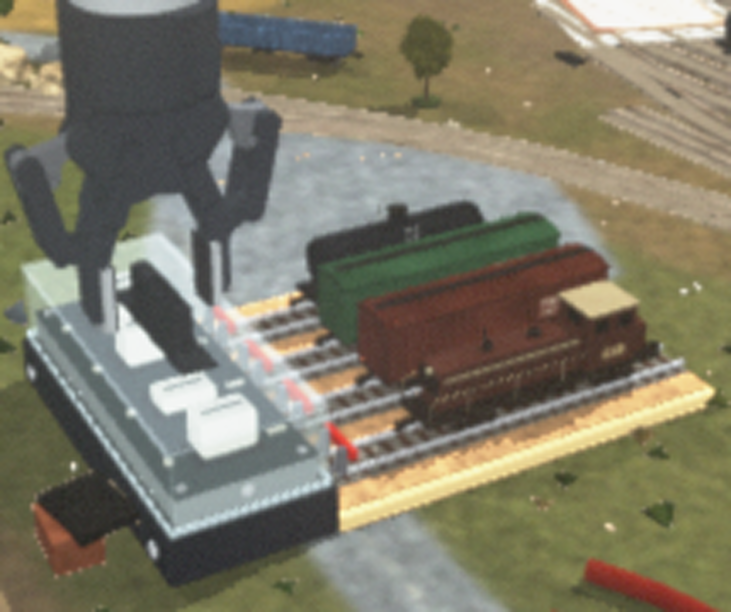

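```bash
python3 -c "
from h import *
p=[.518,.0092,-.0893]; c,s=np.cos(p[2]),np.sin(p[2])
for y in(.045,.03,0,-.03,-.045):
  for z in (.075,.102):
    print(y,z,((w2px('scene',[p[0]-s*y,p[1]+c*y,z])-[165,120])*3.4).round())"
```

```text
0.045 0.075 [130. 292.]
0.045 0.102 [127. 248.]
0.03 0.075 [141. 304.]
0.03 0.102 [137. 259.]
0 0.075 [163. 329.]
0 0.102 [160. 283.]
-0.03 0.075 [186. 356.]
-0.03 0.102 [183. 309.]
-0.045 0.075 [198. 370.]
-0.045 0.102 [195. 322.]
```

The projected bar matches the picture, with its top centre near (160,283) between the pads. I'll close the fingers.

```bash
python3 jog.py '[{"jaw":0.03},{"jaw":0.015},{"jaw":0},{"jaw":0},{"jaw":0},{"jaw":0}]'
```

```text
clock: 3.35
eef_pos: [0.5188, 0.0094, 0.0807]
tool_rot: [0.738, 0.675, 0.001, 0.0]
ft_force: [1.2, -0.8, 3.4]
grip_width: 0.0106
grasp_force: 60.1
```

```bash
python3 jog.py '[{"dz":-0.003,"jaw":0},{"dz":-0.006,"jaw":0},{"dz":-0.009,"jaw":0},{"dz":-0.013,"jaw":0},{"dz":-0.018,"jaw":0},{"dz":-0.025,"jaw":0},{"dz":-0.037,"jaw":0},{"dz":-0.052,"jaw":0},{"dz":-0.065,"jaw":0},{"dz":-0.07,"jaw":0}]'; python3 jog.py '[{"jaw":0},{"jaw":0}]';python3 plan.py 0.563 0.266 0.15 -0.089; python3 -c "
from h import *
crop('scene',135,100,225,190,3.1,'pics/s3.png')"
```

```text
clock: 4.6
eef_pos: [0.519, 0.0094, 0.1519]
tool_rot: [0.738, 0.675, 0.001, 0.0]
ft_force: [0.3, 0.1, -2.1]
grip_width: 0.0111
grasp_force: 59.7
clock: 4.85
eef_pos: [0.5178, 0.0094, 0.1498]
tool_rot: [0.738, 0.675, 0.0, -0.001]
ft_force: [0.7, 0.2, -1.5]
grip_width: 0.0107
grasp_force: 59.7
rot [-0.0008 -0.0012 -0.    ] shift [2.596e-01 2.220e-02 1.000e-04] pos [0.5178 0.0094 0.1498] f [ 0.73  0.19 -1.55]
```

View pics/s3.png

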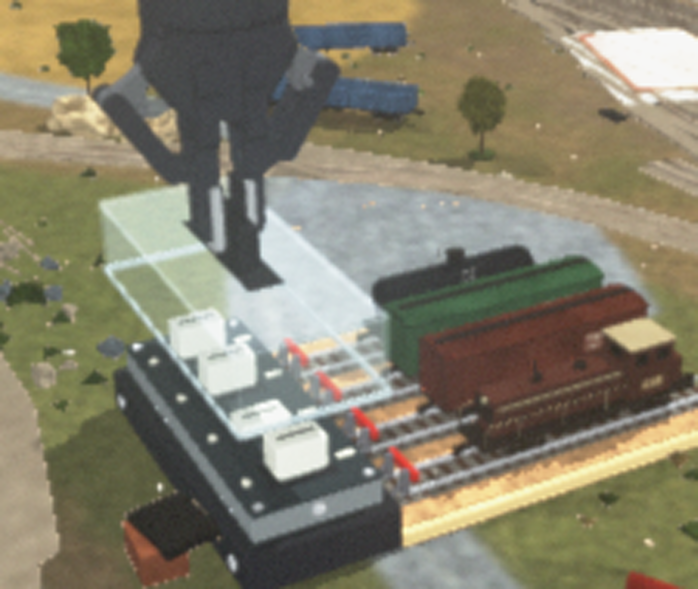

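The cover hangs level and clear of the keys. The third key, at (262,412), is still down. I'll carry the cover left and lower it.

```bash
python3 jog.py '[{"dx":0.015,"jaw":0},{"dx":0.045,"dy":0.004,"jaw":0},{"dx":0.085,"dy":0.007,"jaw":0},{"dx":0.125,"dy":0.01,"jaw":0},{"dx":0.165,"dy":0.014,"jaw":0},{"dx":0.205,"dy":0.018,"jaw":0},{"dx":0.238,"dy":0.021,"jaw":0},{"dx":0.255,"dy":0.022,"jaw":0},{"dx":0.26,"dy":0.022,"jaw":0},{"dx":0.26,"dy":0.022,"jaw":0}]'; python3 jog.py '[{"dz":0.008,"jaw":0},{"dz":0.025,"jaw":0},{"dz":0.045,"jaw":0},{"dz":0.063,"jaw":0},{"dz":0.077,"jaw":0},{"dz":0.084,"jaw":0},{"dz":0.088,"jaw":0},{"dz":0.09,"jaw":0},{"dz":0.091,"jaw":0},{"dz":0.091,"jaw":0}]';python3 plan.py 0.563 0.266 0.053 -0.089
```

```text
clock: 6.15
eef_pos: [0.5629, 0.2659, 0.1504]
tool_rot: [0.738, 0.675, 0.0, -0.0]
ft_force: [-0.8, -0.5, -2.4]
grip_width: 0.0111
grasp_force: 59.6
clock: 7.4
eef_pos: [0.5635, 0.2667, 0.06]
tool_rot: [0.738, 0.675, 0.001, -0.0]
ft_force: [0.8, 0.4, -3.1]
grip_width: 0.0108
grasp_force: 59.6
rot [ 0.0008 -0.0016  0.0001] shift [-0.0008 -0.0004  0.007 ] pos [0.5635 0.2667 0.06  ] f [ 0.76  0.37 -3.05]
```

Now I'll lower it in 1 mm steps, watching for contact.

```bash
python3 jog.py '[{"dz":0.001,"jaw":0},{"dz":0.002,"jaw":0},{"dz":0.003,"jaw":0},{"dz":0.004,"jaw":0},{"dz":0.004,"jaw":0}]'; python3 jog.py '[{"dz":0.001,"jaw":0},{"dz":0.001,"jaw":0}]';  python3 jog.py '[{"dz":0.001,"jaw":0},{"dz":0.001,"jaw":0}]'
```

```text
clock: 8.02
eef_pos: [0.5631, 0.2665, 0.0555]
tool_rot: [0.738, 0.675, 0.0, -0.0]
ft_force: [-0.7, 0.6, -1.7]
grip_width: 0.0104
grasp_force: 59.6
clock: 8.28
eef_pos: [0.5632, 0.2666, 0.0546]
tool_rot: [0.738, 0.675, 0.0, -0.0]
ft_force: [1.2, -0.8, -2.1]
grip_width: 0.0108
grasp_force: 59.6
clock: 8.52
eef_pos: [0.5632, 0.2665, 0.0535]
tool_rot: [0.738, 0.675, 0.0, -0.0]
ft_force: [-0.1, 1.2, -1.3]
grip_width: 0.0109
grasp_force: 59.6
```

```bash
python3 jog.py '[{"dz":0.0007,"jaw":0},{"dz":0.0007,"jaw":0}]'; python3 jog.py '[{"dz":0.0007,"jaw":0},{"dz":0.0007,"jaw":0}]'
```

```text
clock: 8.78
eef_pos: [0.5632, 0.2665, 0.0529]
tool_rot: [0.738, 0.675, 0.0, -0.0]
ft_force: [-0.1, 0.2, -2.6]
grip_width: 0.0104
grasp_force: 59.6
clock: 9.02
eef_pos: [0.5634, 0.2666, 0.0527]
tool_rot: [0.738, 0.675, 0.001, -0.0]
ft_force: [-1.3, -1.0, 1.9]
grip_width: 0.0107
grasp_force: 60.0
```

It is in contact, with about 4 N of net force. I'll release and rise.

```bash
python3 jog.py '[{"jaw":0.018},{"jaw":0.03},{"jaw":0.04},{"jaw":0.04}]'; python3 jog.py '[{"dz":-0.01,"jaw":0.04},{"dz":-0.035,"jaw":0.04},{"dz":-0.065,"jaw":0.04},{"dz":-0.09,"jaw":0.02},{"dz":-0.1,"jaw":0.0},{"dz":-0.1,"jaw":0}]'; python3 plan.py 0.5116 -0.0626 0.13 -0.089;  python3 -c "
from h import *
crop('scene',100,100,290,200,2.75,'pics/s4.png')"
```

```text
clock: 9.52
eef_pos: [0.5633, 0.2666, 0.0522]
tool_rot: [0.738, 0.675, 0.001, -0.0]
ft_force: [-0.2, -0.2, 0.7]
grip_width: 0.0401
grasp_force: 0.0
clock: 10.28
eef_pos: [0.5637, 0.2667, 0.1531]
tool_rot: [0.738, 0.675, 0.001, -0.0]
ft_force: [-0.0, 0.4, 0.0]
grip_width: 0.0003
grasp_force: 0.0
rot [ 0.0017 -0.0022  0.    ] shift [-0.3326 -0.0226  0.0223] pos [0.5637 0.2667 0.1531] f [-0.01  0.4   0.03]
```

View pics/s4.png

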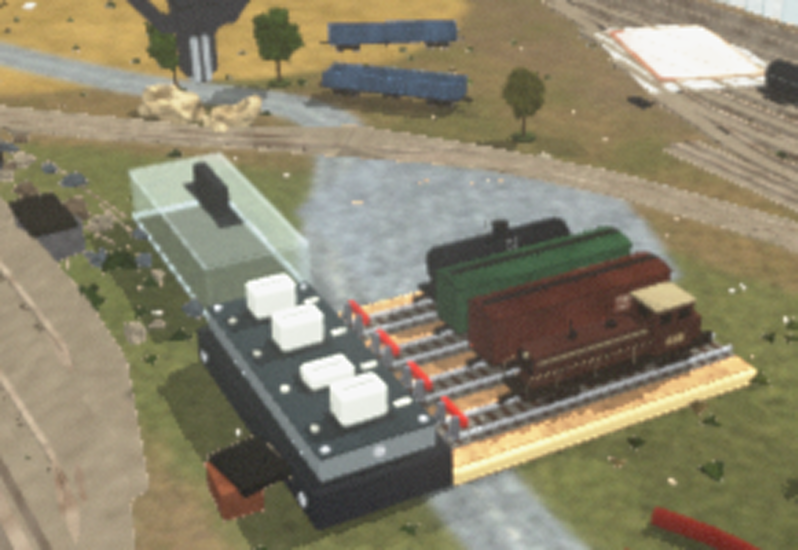

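The cover stands upright on the grass. The keys read up, up, down, up, and the loco key is the nearest one at (358,400). I'll move above it with the fingers shut.

```bash
python3 jog.py '[{"dx":-0.02,"dy":-0.001,"jaw":0},{"dx":-0.065,"dy":-0.004,"jaw":0},{"dx":-0.115,"dy":-0.007,"jaw":0},{"dx":-0.165,"dy":-0.011,"dz":0.003,"jaw":0},{"dx":-0.215,"dy":-0.015,"dz":0.01,"jaw":0},{"dx":-0.265,"dy":-0.018,"dz":0.02,"jaw":0},{"dx":-0.305,"dy":-0.021,"dz":0.03,"jaw":0},{"dx":-0.327,"dy":-0.0226,"dz":0.04,"jaw":0},{"dx":-0.333,"dy":-0.0226,"dz":0.05,"jaw":0},{"dx":-0.333,"dy":-0.0226,"dz":0.05,"jaw":0}]';python3 jog.py '[{"dz":0.012,"jaw":0},{"dz":0.02,"jaw":0},{"dz":0.026,"jaw":0},{"dz":0.029,"jaw":0},{"dz":0.03,"jaw":0},{"dz":0.03,"jaw":0}]'; python3 plan.py 0.5116 -0.0626 0.07 -0.089
```

```text
clock: 11.58
eef_pos: [0.5097, -0.0633, 0.1005]
tool_rot: [0.738, 0.675, -0.0, -0.002]
ft_force: [0.3, 0.9, 0.3]
grip_width: 0.0001
grasp_force: 0.0
clock: 12.32
eef_pos: [0.5113, -0.0631, 0.072]
tool_rot: [0.738, 0.675, 0.001, -0.0]
ft_force: [-0.4, -0.7, -0.3]
grip_width: -0.0002
grasp_force: 0.0
rot [ 0.0005 -0.0013  0.    ] shift [0.0006 0.0002 0.002 ] pos [ 0.5113 -0.0631  0.072 ] f [-0.39 -0.66 -0.33]
```

```bash
python3 jog.py '[{"dz":0.0012,"jaw":0},{"dz":0.0024,"jaw":0},{"dz":0.0036,"jaw":0},{"dz":0.0048,"jaw":0},{"dz":0.006,"jaw":0},{"dz":0.0072,"jaw":0},{"dz":0.0084,"jaw":0},{"dz":0.0096,"jaw":0},{"dz":0.0108,"jaw":0},{"dz":0.012,"jaw":0}]'; for i in 1 2; do python3 jog.py '[{"dz":0.001,"jaw":0}]'; done
```

```text
clock: 13.58
eef_pos: [0.5112, -0.0632, 0.0601]
tool_rot: [0.738, 0.675, 0.001, -0.0]
ft_force: [-2.3, 0.3, 4.7]
grip_width: -0.0001
grasp_force: 2.6
clock: 13.7
eef_pos: [0.5112, -0.0632, 0.0591]
tool_rot: [0.738, 0.675, 0.001, -0.0]
ft_force: [-0.8, -0.7, 3.6]
grip_width: 0.0001
grasp_force: 2.0
clock: 13.82
eef_pos: [0.5112, -0.0631, 0.0578]
tool_rot: [0.738, 0.675, 0.001, -0.0]
ft_force: [-1.6, -0.1, 2.9]
grip_width: 0.0
grasp_force: 1.6
```

```bash
for i in 1 2 3; do python3 jog.py '[{"dz":0.0004,"jaw":0}]' | egrep 'eef|ft_f'; done
```

```text
eef_pos: [0.5112, -0.0631, 0.0573]
ft_force: [-1.2, -0.4, 3.4]
eef_pos: [0.5112, -0.0631, 0.0569]
ft_force: [-0.3, -0.4, 3.0]
eef_pos: [0.5112, -0.0632, 0.0565]
ft_force: [-0.5, -0.4, 2.7]
```

```bash
for i in 1 2 3; do python3 jog.py '[{"dz":0.0004,"jaw":0}]' | egrep 'eef|ft_f'; done
```

```text
eef_pos: [0.5112, -0.0631, 0.0562]
ft_force: [0.2, -1.0, 2.2]
eef_pos: [0.5112, -0.0631, 0.0558]
ft_force: [-1.1, -0.6, 2.2]
eef_pos: [0.5112, -0.0631, 0.0553]
ft_force: [0.2, -0.5, 1.2]
```

```bash
for i in 1 2 3; do python3 jog.py '[{"dz":0.0004,"jaw":0}]' | egrep 'eef|ft_f'; done
```

```text
eef_pos: [0.5112, -0.0631, 0.0549]
ft_force: [-0.0, -0.4, 1.3]
eef_pos: [0.5111, -0.063, 0.0544]
ft_force: [-0.3, -0.6, 2.1]
eef_pos: [0.5111, -0.063, 0.0542]
ft_force: [-1.0, -0.5, 2.5]
```

```bash
for i in 1 2; do python3 jog.py '[{"dz":0.0004,"jaw":0}]' | egrep 'eef|ft_f'; done
```

```text
eef_pos: [0.5111, -0.063, 0.0539]
ft_force: [-0.9, 0.0, 1.9]
eef_pos: [0.5111, -0.063, 0.0535]
ft_force: [0.0, -0.1, 1.6]
```

```bash
for i in 1 2 3; do python3 jog.py '[{"dz":0.0004,"jaw":0}]' | egrep 'eef|ft_f'; done
```

```text
eef_pos: [0.5112, -0.063, 0.053]
ft_force: [0.6, -0.4, 3.0]
eef_pos: [0.5111, -0.063, 0.0527]
ft_force: [-0.7, 0.2, 3.8]
eef_pos: [0.5112, -0.063, 0.0524]
ft_force: [-1.6, -0.0, 4.6]
```

```bash
for i in 1 2 ; do python3 jog.py '[{"dz":0.0004,"jaw":0}]' | egrep 'eef|ft_f'; done
```

```text
eef_pos: [0.5112, -0.063, 0.0521]
ft_force: [-2.2, -0.3, 6.9]
eef_pos: [0.5111, -0.063, 0.0519]
ft_force: [-2.5, 0.6, 7.9]
```

```bash
python3 jog.py '[{"dz":0.0003,"jaw":0}]' | egrep 'eef|ft_f'
```

```text
eef_pos: [0.5112, -0.063, 0.0518]
ft_force: [-3.2, 0.3, 8.5]
```

```bash
python3 jog.py '[{"jaw":0}]' | egrep 'eef|ft_f'; python3 -c "
from h import *
crop('scene',190,180,120,100,6,'pics/s5.png')"
```

```text
eef_pos: [0.5112, -0.063, 0.0519]
ft_force: [-1.1, 0.8, 8.4]
```

Run:
```python
from h import *
a=cv2.imread('pics/s4.png'); b=cv2.imread('pics/s5.png')
# brightness at third key's raised top (y=-24) expected pixel
p=[.518,.0092,-.0893]; c,s=np.cos(p[2]),np.sin(p[2])
for k,y in enumerate((.072,.024,-.024,-.072)):
    for z in(.068,.058,.053):
        X=[p[0]-s*y-.010*c,p[1]+c*y-.010*s,z]; u=w2px('scene',X); qa=((u-[100,100])*2.75).astype(int); qb=((u-[190,180])*6).astype(int)
        print(y,z,qb,a[qa[1],qa[0]],b[qb[1],qb[0]])
```

```text
0.072 0.068 [ 19 145] [241 245 244] [164 168 165]
0.072 0.058 [ 21 173] [231 239 236] [98 95 90]
0.072 0.053 [ 22 187] [232 239 236] [80 76 70]
0.024 0.068 [ 76 213] [240 244 243] [75 71 69]
0.024 0.058 [ 78 242] [232 239 237] [74 71 68]
0.024 0.053 [ 79 256] [231 239 236] [88 88 83]
-0.024 0.068 [138 288] [88 87 82] [71 67 63]
-0.024 0.058 [140 317] [255 253 254] [199 208 203]
-0.024 0.053 [141 332] [247 247 247] [231 238 236]
-0.072 0.068 [207 370] [241 245 244] [70 67 65]
-0.072 0.058 [208 401] [234 241 238] [73 70 68]
-0.072 0.053 [209 416] [232 239 236] [123 130 126]
```

```bash
python3 jog.py '[{"dz":0.0003,"jaw":0},{"dz":0.0003,"jaw":0}]' | egrep 'eef|ft_f'
```

```text
eef_pos: [0.5112, -0.063, 0.0517]
ft_force: [-2.0, 0.8, 9.5]
```

```bash
python3 jog.py '[{"dz":-0.002,"jaw":0},{"dz":-0.006,"jaw":0},{"dz":-0.015,"jaw":0},{"dz":-0.035,"jaw":0},{"dz":-0.065,"jaw":0},{"dz":-0.1,"jaw":0},{"dz":-0.12,"jaw":0},{"dz":-0.125,"jaw":0},{"dz":-0.125,"jaw":0}]';  python3 -c "
from h import *
crop('scene',100,100,290,200,2.75,'pics/s6.png')"
```

```text
clock: 17.5
eef_pos: [0.5109, -0.0632, 0.1755]
tool_rot: [0.738, 0.675, 0.0, -0.0]
ft_force: [0.5, 0.6, 0.4]
grip_width: -0.0001
grasp_force: 0.0
```

View pics/s6.png

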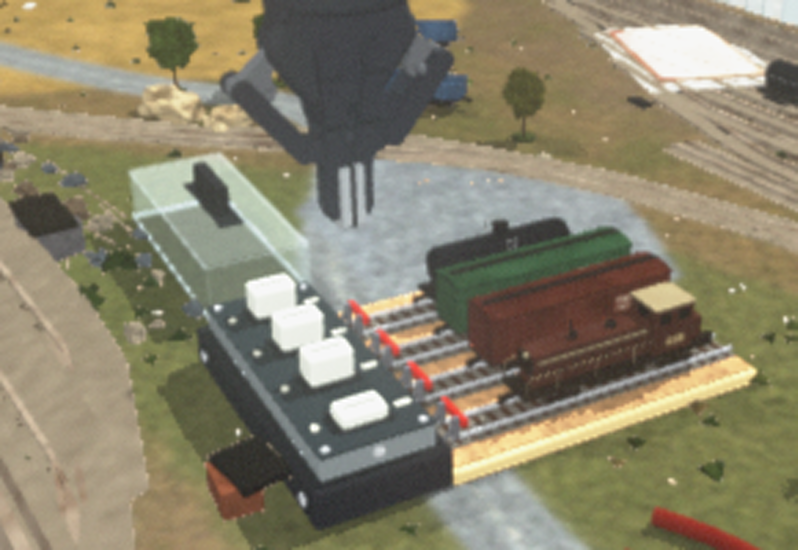

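The loco key at (358,410) stays down, and the old key at (327,360) has popped up. The cover is upright and the vehicles haven't moved, so I'm handing in.

```bash
python3 -c "
from workcell import bot
print(bot.job_done())"
```

```text
the job is handed in; nothing more can be done
None
```

The job is handed in: the dust cover stands upright on the grass left of the yard, the locomotive's key (y = -72 mm) stays down by itself, the old key (y = -24 mm) has popped up, the rolling stock has not moved, and the clock read about 17.5 s.

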